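# Load the desk caddy, tall flask at the back first

### The arm

A 6-joint arm with a two-finger parallel gripper is mounted at the origin on the work surface. World frame = base frame: x ahead of the robot, y to its left, z up, the work surface at z = 0. Lengths are in m, angles in rad, forces in N, time in s.
With the tool pointing down it reaches from about 0.375 to 0.975 m from the base axis. Payload 3.8 kg.
Tool frame: the origin (TCP) lies midway between the tips of the shut fingers; the grasp point (between the pads) lies 19 mm behind it (bot.grip_point_offset is the distance from the TCP to the grasp point, in m); z points along the fingers, y is the line along which they close (so a half turn about z gives the same grasp; the last joint's range is limited). The gripper opens to 85 mm and grips with 20 to 120 N. Pads are 22 mm wide; open, the fingers measure 114 mm over their backs; the gripper's body (76 mm by 85 mm) begins 54 mm behind the grasp point. The pads swing forward as they close: fully open they stand 13 mm farther back than shut.
Start: joints at [-1.196, 0.264, 1.604, -0, 1.274, -0.037], TCP at [0.27, -0.619, 0.231] pointing down, gripper open.
Joint ranges: [-2.63, 2.63], [-0.94, 2.18], [0.31, 2.57], [-1.31, 4.45], [0, 2.66], [-2.55, 2.55]. Speed limits (rad/s): [2.57, 2.57, 3.14, 3.14, 3.14, 3.14].

### API

Orientations are given as [roll, pitch, yaw] about the fixed x, y, z axes, in that order (R = Rz(yaw) Ry(pitch) Rx(roll)).
In Python, from rig import bot gives the robot as it stands.
- The arm moves only by the tool jog_arm, never from a script. Its argument "plan" is a list of rows, each an object of numbers: "claw": the closure, from 0 (fully open) to 1 (shut); "x", "y", "z": the shift along the tool's x, y, z as a fraction of full scale; "roll": the turn about the tool's z as a fraction of full scale. A call has 1 to 20 rows; each row is the pose to reach, as a shift and turn from the pose commanded when the call began, along the tool's axes at that moment, turning the shorter way round; what a row does not reach only later rows make up. Full scale, the value 1, is 0.15 m for a shift and 360 degrees for a turn. A row lasts 1/8 s, in which the tool goes at most 62.5 mm and 10.7 degrees, less where a joint would pass 70% of its speed; a pose out of reach is approached as far as the arm can. A call with a number of a shift or a turn outside -1 to 1 is refused whole. A call with a gripper value outside its range is refused whole. The fingers move at their own pace and stop on an object; "grip_force" is the grip in N (left out, the last holds). Time passes only in rows, so rows that repeat a pose let the fingers close. It gives the time, the measured TCP pose, the force, the opening and the grip force at its end, in the units of the state.
- bot.sense(): the state, without advancing time (a new reading comes with each control period).
- bot.read_camera(name): name is "side" or "top" or "wrist"; returns the picture (384x512x3 uint8, red, green, blue); there is no depth.
- bot.camera_model(name): a dict with "K" (3x3 intrinsics, pixels), "R" (3x3) and "t" (3): a world point X has camera coordinates R X + t; the wrist camera has in their place "hand_eye" (4x4, takes a point from camera to tool coordinates, whose origin is the TCP and whose axes are the flange's). Camera axes: x right, y down, z forward; pixel columns grow to the right and rows downward; lengths in m; the calibration is good to about 2 mm. The wrist camera is an equidistant fisheye: a pixel r from the principal point sees the ray r / f radians off the axis. A picture is of the moment at which its call begins: read the wrist's pose just before it. camera_model takes no time and is no camera call.
- bot.finish_job(): hands the job in; it is judged then, once.
The state is a dict: "time": time; "q": joint angles; "qd": joint speeds; "effort": joint torques, N m; "position": TCP position; "ee_rot": TCP orientation; "wrist_force": force on the tool from outside, world axes, zero at the start; "ft_torque": the same for the moment, N m; "grip_width": finger opening in m; "finger_force": force on a finger pad.
Only numpy, scipy, OpenCV 4.12 (cv2) and the standard library are available. Lean on these libraries where they do the work, as an engineer would, in place of code of your own. Each camera call takes 0.05 s, during which the arm holds its last target. There are 200 camera calls.

### The job

Tidy the desk by loading the low two-bay desk tray. First stand the tall white flask in the bay at the back, farther from the robot, and let go of it; then stand the short amber glass tumbler in the front bay, nearer the robot, so that nothing is ever carried across the tall one. Set both down gently and upright on the tray's floor without dropping them, knocking them over or knocking them against each other, and leave the black pen pot where it stands.

Things in the scene. Friction and masses are not known exactly. Their poses are not given: they have to be found in the camera images.
- tray: Low grey tray fixed to the desk, 225 mm long (x), 130 wide (y), 25 high; walls, floor and crosswise middle divider 5 mm thick. Origin: centre of its underside, on the desk. +x points away from the robot, within 15 degrees. Two open bays, each 105 (x) by 120 mm (y) inside, floors 5 mm above the desk: back bay centred at x = +55 mm, front bay (nearer the robot) at x = -55 mm.
- flask: Tall plain white plastic flask with a thin grey line near its top: upright smooth closed cylinder, 52 mm in diameter, 160 mm high, about 0.25 kg. Origin: centre of its underside; z up along its axis. The upper part (around 120 mm above its foot) is the place to grip it from above; a low grip would bring the gripper's body onto its top.
- tumbler: Short amber glass tumbler, empty, open at the top: straight round wall, 62 mm in outer diameter, 75 mm high, wall 3 mm, base 8 mm, about 0.16 kg. Origin: centre of its underside; z up along its axis. Grip it across its outside, around 50 mm above its foot.
- pen_pot: Black round pen pot, 72 mm in diameter, 100 mm high, with pens sticking up to about 150 mm; loose on the desk, a bystander to be left alone. Origin: centre of its underside.
There are look-alikes about, which are no part of the job. What is shaped like the flask but blue or purple is not meant. There is more than one size of the tumbler; the job needs the larger.

How it is judged:
On the way, in this order (a step that is already met when the one before it is completed fails the run):
1. the flask stands upright in the back bay and has been let go (x of flask in the frame of tray between 0.02 and 0.09 m and y of flask in the frame of tray between -0.045 and 0.045 m and z of flask in the frame of tray between 0 and 0.011 m and angle between flask's own z axis and vertical below 0.12 rad and linear speed of flask below 0.03 m/s and contact force between flask and the fingers below 0.3 N), for 0.2 s.
2. the tumbler stands upright in the front bay and has been let go, the flask still standing at the back (all of step 1 and x of tumbler in the frame of tray between -0.09 and -0.02 m and y of tumbler in the frame of tray between -0.045 and 0.045 m and z of tumbler in the frame of tray between 0 and 0.011 m and angle between tumbler's own z axis and vertical below 0.12 rad and linear speed of tumbler below 0.03 m/s and contact force between tumbler and the fingers below 0.3 N), for 0.2 s.
At the end, for the whole second after the job is handed in: The flask stands in the back bay and the tumbler in the front bay, each with its foot on the bay's floor (within 6 mm in height), its axis within 35 mm along and 45 mm across of the bay's centre (anywhere inside the bay), upright within 7 degrees, at rest (under 0.03 m/s) and released (all of step 2); the robot touches nothing.
It fails at once if the flask or the tumbler is tipped over (more than 45 degrees) (angle between any of flask, tumbler's own z axis and vertical above 0.785 rad).
It fails at once if the flask or the tumbler is dropped into the tray (faster than 0.6 m/s within 25 mm of it) ((x of flask in the frame of tray between -0.11 and 0.11 m and y of flask in the frame of tray between -0.065 and 0.065 m and z of flask in the frame of tray below 0.025 m and linear speed of flask above 0.6 m/s) or (x of tumbler in the frame of tray between -0.11 and 0.11 m and y of tumbler in the frame of tray between -0.065 and 0.065 m and z of tumbler in the frame of tray below 0.025 m and linear speed of tumbler above 0.6 m/s)).
It fails at once if the flask and the tumbler are knocked against each other (over 2 N) (contact force between flask and tumbler above 2 N).
It fails at once if the tumbler is carried across the flask once that stands in the back bay (axes nearer than 50 mm seen from above) (x of flask in the frame of tray between 0.02 and 0.09 m and y of flask in the frame of tray between -0.045 and 0.045 m and z of flask in the frame of tray between 0 and 0.011 m and horizontal distance between tumbler and flask below 0.05 m).
It fails at once if the pen pot is shifted by more than 30 mm (distance of pen_pot from where it was at the start of the episode above 0.03 m).
It also fails if it takes over 51 s, if anything falls off the work surface, if the arm or the gripper's body presses on something with over 40 N, if the wrist force passes 120 N, or if a joint passes its speed limit or range.

## Working session

There is one attempt and no reset: what is moved stays moved. The work goes in short steps, Python scripts to look and compute and a tool call to move; the robot and the scene stay as the last step left them, time stands still between calls to the robot, and variables do not carry over. Pictures are saved under pics/ and viewed, at most 10 in all, crops included, and the job is handed in when it is done.

Besides the shell and the picture viewer there is one more tool, called after "Call:" as name([rows], argument=value, ...), one row to a line, values as JSON. jog_arm: Moves the arm, as the interface text tells. Shift numbers are shares of 0.15 m and turn numbers shares of 360 degrees, none past 1 either way. Its arguments: {"type":"object","properties":{"plan":{"type":"array","items":{"type":"object","properties":{"claw":{"type":"number"},"x":{"type":"number"},"y":{"type":"number"},"z":{"type":"number"},"roll":{"type":"number"}}}},"grip_force":{"type":"number"}},"required":["plan"]}

```bash
mkdir -p pics; ls
python3 - <<'E'
from rig import bot
import cv2,numpy as np
s=bot.sense();print({k:np.round(v,3).tolist() for k,v in s.items()})
for n in("top","side"):
    cv2.imwrite(f"pics/{n}0.png",bot.read_camera(n)[:,:,::-1]);m=bot.camera_model(n);print(n,{k:np.round(v,3).tolist() if not isinstance(v,str) else v for k,v in m.items()})
E
```

```text
pics
{'time': 0.0, 'q': [-1.196, 0.265, 1.605, 0.0, 1.274, -0.037], 'qd': [0.0, -0.0, -0.001, -0.001, 0.0, 0.001], 'effort': [0.001, -51.511, -36.731, 0.0, 0.013, -0.0], 'position': [0.27, -0.618, 0.23], 'ee_rot': [-3.139, -0.0, 0.412], 'wrist_force': [0.714, 0.224, 0.881], 'ft_torque': [-0.008, 0.001, 0.039], 'finger_force': 0.0, 'grip_width': 0.085}
top {'K': [[402.205, 0.0, 250.989], [0.0, 402.205, 192.47], [0.0, 0.0, 1.0]], 'R': [[0.021, -1.0, 0.023], [-0.996, -0.023, -0.088], [0.089, -0.021, -0.996]], 't': [-0.028, 0.453, 0.942]}
side {'K': [[372.723, 0.0, 254.738], [0.0, 372.723, 190.18], [0.0, 0.0, 1.0]], 'R': [[0.763, -0.647, 0.02], [-0.334, -0.421, -0.843], [0.554, 0.636, -0.537]], 't': [-0.339, 0.188, 0.675]}
```

View pics/top0.png

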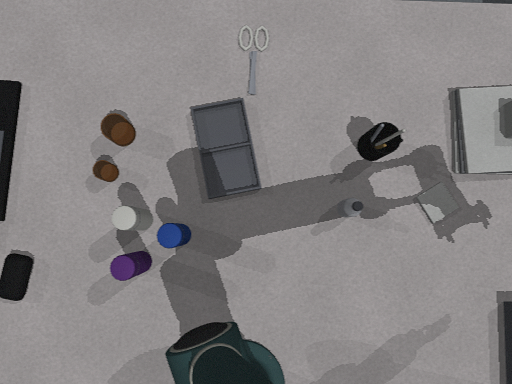

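View pics/side0.png

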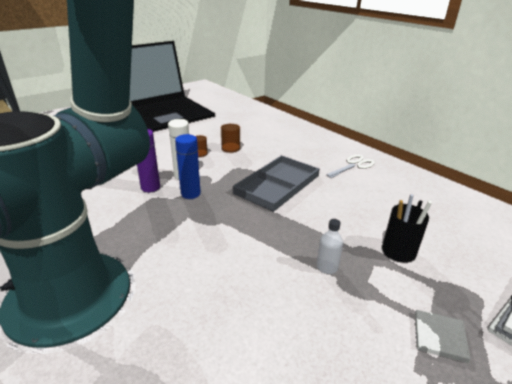

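The top view shows:
- White flask at about (124,217).
- Look-alikes: blue at (172,235) and purple at (125,267). Both are the wrong colour.
- Amber tumblers: the larger at (118,128) and the smaller at (106,170). The larger is the one meant.
- Tray corners at about (191,107), (242,98), (260,188) and (208,199). 
- Pen pot at (378,143), well clear.

I'll confirm these in enlarged crops.

Run:
```python
import cv2
a=cv2.imread("pics/top0.png")[85:285,85:285];cv2.imwrite("pics/tc.png",cv2.resize(a,(600,600),interpolation=cv2.INTER_CUBIC))
a=cv2.imread("pics/side0.png")[110:220,130:330];cv2.imwrite("pics/sc.png",cv2.resize(a,(800,440),interpolation=cv2.INTER_CUBIC))
```

```text
(no output)
```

View pics/tc.png

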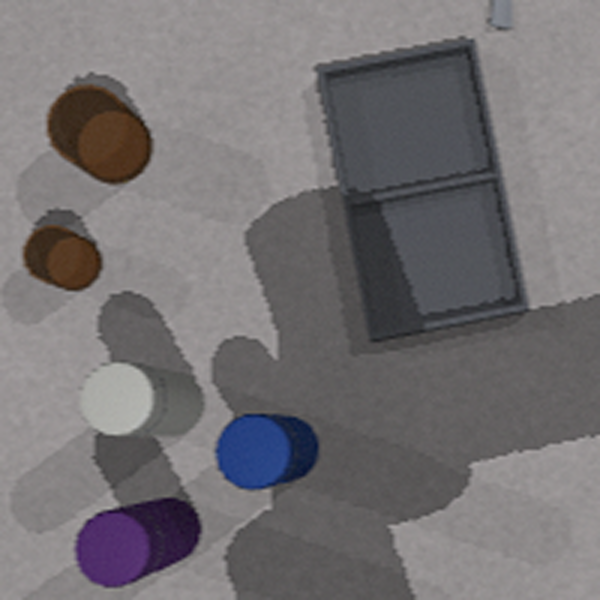

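View pics/sc.png

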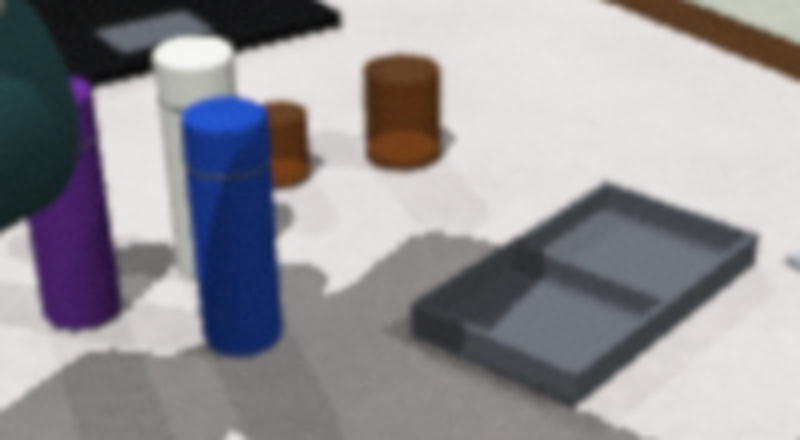

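White flask: round top in the top crop, centred at (118,400), with the grey line visible in the side crop. Large tumbler: rim at (90,127) and base at (112,144) in the top crop, clearly bigger than the one at (63,258). Both are confirmed. Next I'll triangulate.

```bash
cat > h.py <<'E'
from rig import bot
import numpy as np, cv2
def ray(n,p):
    m=bot.camera_model(n);R=np.array(m["R"]);d=R.T@np.linalg.inv(m["K"])@[p[0],p[1],1];return -R.T@np.array(m["t"]),d/np.linalg.norm(d)
def atz(n,p,z): c,d=ray(n,p);return c+d*(z-c[2])/d[2]
def tri(a,b):
    (c1,d1),(c2,d2)=ray("top",a),ray("side",b)
    s=np.linalg.lstsq(np.c_[d1,-d2],c2-c1,rcond=None)[0];p,q=c1+s[0]*d1,c2+s[1]*d2
    return (p+q)/2,np.linalg.norm(p-q)
T=lambda x,y:(85+(x+.5)/3-.5,85+(y+.5)/3-.5)
S=lambda x,y:(130+(x+.5)/4-.5,110+(y+.5)/4-.5)
E
python3 - <<'E'
from h import *
np.set_printoptions(precision=4,suppress=True)
print("flask",*tri(T(118,400),S(195,56)),atz("top",T(118,400),.16))
print("rim",*tri(T(90,127),S(402,74)),"base",*tri(T(112,144),S(402,150)),atz("top",T(90,127),.075),atz("top",T(112,144),0.004))
P=[]
for a,b in(((318,67),(607,183)),((473,39),(757,236)),((527,308),(574,378)),((371,341),(415,310))):
    print("tray",*tri(T(*a),S(*b)),atz("top",T(*a),.025));P.append(atz("top",T(*a),.025))
P=np.array(P);c=P.mean(0);e=P[0]+P[1]-P[2]-P[3];print(c,np.linalg.norm(e[:2])/2,np.degrees(np.arctan2(e[1],e[0])))
u=e[:2]/np.linalg.norm(e[:2]);print("back",c[:2]+.055*u,"front",c[:2]-.055*u)
for n,a,z in(("blue",(254,452),.16),("purple",(114,549),.16),("small",(60,255),.03)):print(n,atz("top",T(*a),z))
print("pot",atz("top",(378,143),.05))
E
```

```text
flask [0.3848 0.2415 0.1537] 0.003313485210212961 [0.3833 0.2406 0.16  ]
rim [0.5932 0.2979 0.0681] 0.0023275555763291552 base [0.5955 0.3016 0.0009] 0.0009699210840173499 [0.5906 0.2964 0.075 ] [0.5944 0.3009 0.004 ]
tray [0.6596 0.133  0.019 ] 0.0019088209210958856 [0.657  0.1328 0.025 ]
tray [0.6862 0.008  0.0194] 0.0015312970285148453 [0.6838 0.0085 0.025 ]
tray [ 0.4669 -0.0402  0.0185] 0.001156052128091698 [ 0.4658 -0.0395  0.025 ]
tray [0.4389 0.0828 0.0175] 0.0041492811957271275 [0.4367 0.0834 0.025 ]
[0.5608 0.0463 0.025 ] 0.22450952845807695 12.521651126584032
back [0.6145 0.0582] front [0.5071 0.0344]
blue [0.3504 0.1482 0.16  ]
purple [0.2843 0.2384 0.16  ]
small [0.4985 0.3292 0.03  ]
pot [ 0.575  -0.3144  0.05  ]
```

Call:
jog_arm([
  {"claw":0,"x":0.93,"y":-0.467,"z":0,"roll":-0.06},
  {"claw":0,"x":0.93,"y":-0.467,"z":0,"roll":-0.06},
  {"claw":0,"x":0.93,"y":-0.467,"z":0,"roll":-0.06},
  {"claw":0,"x":0.93,"y":-0.467,"z":0,"roll":-0.06},
])

```text
time: 0.6
position: [0.3713, -0.4964, 0.2308]
ee_rot: [-3.141, -0.001, 0.792]
wrist_force: [0.2, -0.5, 0.3]
grip_width: 0.0851
finger_force: 0.0
```

Call:
jog_arm([
  {"claw":0,"x":0.98,"y":-0.42},
  {"claw":0,"x":0.98,"y":-0.42},
  {"claw":0,"x":0.98,"y":-0.42},
])

```text
schema error: expected keys claw, x, y, z, roll
```

Call:
jog_arm([
  {"claw":0,"x":0.98,"y":-0.7},
  {"claw":0,"x":0.98,"y":-0.7},
  {"claw":0,"x":0.98,"y":-0.7},
])

```text
schema error: expected keys claw, x, y, z, roll
```

Call:
jog_arm([
  {"claw":0,"x":0.95,"y":-0.98},
  {"claw":0,"x":0.95,"y":-0.98},
  {"claw":0,"x":0.95,"y":-0.98},
  {"claw":0,"x":0.95,"y":-0.98},
])

```text
schema error: expected keys claw, x, y, z, roll
```

Call:
jog_arm([
  {"claw":0,"x":0.98,"y":-0.42,"z":0,"roll":0},
  {"claw":0,"x":0.98,"y":-0.42,"z":0,"roll":0},
  {"claw":0,"x":0.98,"y":-0.42,"z":0,"roll":0},
])

```text
time: 0.98
position: [0.4288, -0.3484, 0.2309]
ee_rot: [-3.141, 0.0, 0.789]
wrist_force: [0.3, -0.3, -0.5]
grip_width: 0.0855
finger_force: 0.0
```

Call:
jog_arm([
  {"claw":0,"x":0.98,"y":-0.7,"z":0,"roll":0},
  {"claw":0,"x":0.98,"y":-0.7,"z":0,"roll":0},
  {"claw":0,"x":0.98,"y":-0.7,"z":0,"roll":0},
])

```text
time: 1.35
position: [0.4578, -0.1707, 0.2312]
ee_rot: [3.141, 0.0, 0.787]
wrist_force: [0.9, 0.1, 0.6]
grip_width: 0.0853
finger_force: 0.0
```

Call:
jog_arm([
  {"claw":0,"x":0.95,"y":-0.98,"z":0,"roll":0},
  {"claw":0,"x":0.95,"y":-0.98,"z":0,"roll":0},
  {"claw":0,"x":0.95,"y":-0.98,"z":0,"roll":0},
  {"claw":0,"x":0.95,"y":-0.98,"z":0,"roll":0},
])

```text
time: 1.85
position: [0.4538, 0.0353, 0.2313]
ee_rot: [-3.141, -0.0, 0.792]
wrist_force: [0.1, -1.3, -1.0]
grip_width: 0.0854
finger_force: 0.0
```

Call:
jog_arm([
  {"claw":0,"x":0.35,"y":-0.6,"z":0,"roll":0},
  {"claw":0,"x":0.35,"y":-0.6,"z":0,"roll":0},
  {"claw":0,"x":0.35,"y":-0.6,"z":0,"roll":0},
])

```text
time: 2.22
position: [0.4269, 0.1351, 0.2312]
ee_rot: [-3.141, 0.0, 0.792]
wrist_force: [-0.1, -0.5, -0.1]
grip_width: 0.0852
finger_force: 0.0
```

Call:
jog_arm([
  {"claw":0,"x":0.3,"y":-0.7,"z":0,"roll":0},
  {"claw":0,"x":0.3,"y":-0.7,"z":0,"roll":0},
  {"claw":0,"x":0.3,"y":-0.7,"z":0,"roll":0},
  {"claw":0,"x":0.3,"y":-0.7,"z":0,"roll":0},
])

```text
time: 2.72
position: [0.3852, 0.2385, 0.2311]
ee_rot: [3.141, 0.001, 0.788]
wrist_force: [0.4, -0.2, -0.8]
grip_width: 0.0854
finger_force: 0.0
```

Run:
```python
from h import *
s=bot.sense();print(np.round(s["position"],4),np.round(s["ee_rot"],4))
im=bot.read_camera("wrist");cv2.imwrite("pics/w1.png",im[:,:,::-1])
m=bot.camera_model("wrist");print({k:np.round(v,4).tolist() if not isinstance(v,str) else v for k,v in m.items()})
```

```text
[0.3852 0.2385 0.2311] [3.1406e+00 7.0000e-04 7.8840e-01]
{'K': [[297.3186, 0.0, 250.8724], [0.0, 297.3186, 192.1922], [0.0, 0.0, 1.0]], 'hand_eye': [[0.0004, -0.9487, -0.3162, 0.0812], [1.0, -0.0, 0.0013, -0.0005], [-0.0012, -0.3162, 0.9487, -0.1432], [0.0, 0.0, 0.0, 1.0]]}
```

View pics/w1.png

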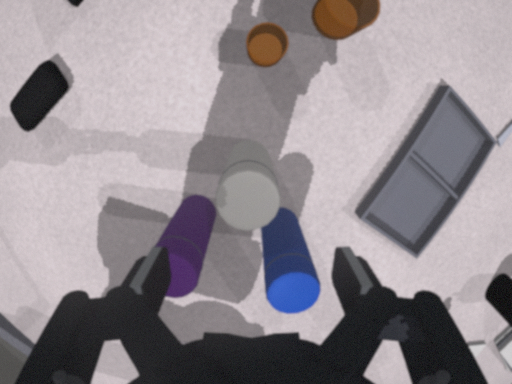

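The wrist view shows the white flask between and behind the fingertips: top disc about (216–280, 166–231), centre about (248,198). Purple (180,272) and blue (292,290) stand outside the fingers' line. I'll project the disc to check the position.

```bash
cat >> h.py <<'E'
from scipy.spatial.transform import Rotation as Ro
def wray(p,s):
    m=bot.camera_model("wrist");H=np.array(m["hand_eye"]);K=m["K"]
    v=np.array([p[0]-K[0][2],p[1]-K[1][2]]);r=np.linalg.norm(v);th=r/K[0][0]
    d=np.r_[v/r*np.sin(th),np.cos(th)];R=Ro.from_euler("xyz",s["ee_rot"]).as_matrix()
    return R@H[:3,3]+s["position"],R@H[:3,:3]@d
def watz(p,s,z): c,d=wray(p,s);return c+d*(z-c[2])/d[2]
E
python3 - <<'E'
from h import *
s=bot.sense();np.set_printoptions(precision=4,suppress=True)
for p in((248,198),(216,198),(280,198),(248,231)):print(watz(p,s,.16))
E=[watz(p,s,.025) for p in((446,82),(494,144),(417,254),(358,214))]
print(np.array(E),np.mean(E,0))
print("large tumbler base",watz((338,18),s,.008))
# triangulate flask top from top+wrist
a,d1=ray("top",T(118,400));b,d2=wray((248,198),s);k=np.linalg.lstsq(np.c_[d1,-d2],b-a,rcond=None)[0];print(a+k[0]*d1,b+k[1]*d2)
E
```

```text
[0.3871 0.2434 0.16  ]
[0.3697 0.2608 0.16  ]
[0.4045 0.2261 0.16  ]
[0.3673 0.2236 0.16  ]
[[ 0.655   0.1389  0.025 ]
 [ 0.6788  0.0054  0.025 ]
 [ 0.4703 -0.0376  0.025 ]
 [ 0.4399  0.0905  0.025 ]] [0.561  0.0493 0.025 ]
large tumbler base [0.5935 0.2941 0.008 ]
[0.3834 0.2426 0.153 ] [0.3853 0.2416 0.1528]
```

Call:
jog_arm([
  {"claw":0,"x":0.017,"y":-0.017,"z":0.2,"roll":0},
  {"claw":0,"x":0.017,"y":-0.017,"z":0.4,"roll":0},
  {"claw":0,"x":0.017,"y":-0.017,"z":0.6,"roll":0},
  {"claw":0,"x":0.017,"y":-0.017,"z":0.75,"roll":0},
  {"claw":0,"x":0.017,"y":-0.017,"z":0.86,"roll":0},
  {"claw":0,"x":0.017,"y":-0.017,"z":0.86,"roll":0},
  {"claw":0,"x":0.017,"y":-0.017,"z":0.86,"roll":0},
], grip_force=40)

```text
time: 3.65
position: [0.3854, 0.2433, 0.1031]
ee_rot: [3.141, -0.001, 0.788]
wrist_force: [0.2, 0.4, 0.9]
grip_width: 0.0853
finger_force: 0.0
```

Call:
jog_arm([
  {"claw":0.2,"x":0,"y":0,"z":0,"roll":0},
  {"claw":0.3,"x":0,"y":0,"z":0,"roll":0},
  {"claw":0.4,"x":0,"y":0,"z":0,"roll":0},
  {"claw":0.6,"x":0,"y":0,"z":0,"roll":0},
  {"claw":1,"x":0,"y":0,"z":0,"roll":0},
  {"claw":1,"x":0,"y":0,"z":0,"roll":0},
  {"claw":1,"x":0,"y":0,"z":0,"roll":0},
  {"claw":1,"x":0,"y":0,"z":0,"roll":0},
], grip_force=40)

```text
time: 4.65
position: [0.3851, 0.2437, 0.1032]
ee_rot: [3.141, -0.001, 0.789]
wrist_force: [0.0, -0.9, 4.7]
grip_width: 0.051
finger_force: 41.3
```

Call:
jog_arm([
  {"claw":1,"x":0,"y":0,"z":-0.08,"roll":0},
  {"claw":1,"x":0,"y":0,"z":-0.2,"roll":0},
  {"claw":1,"x":0,"y":0,"z":-0.33,"roll":0},
  {"claw":1,"x":0,"y":0,"z":-0.45,"roll":0},
  {"claw":1,"x":0,"y":0,"z":-0.53,"roll":0},
  {"claw":1,"x":0,"y":0,"z":-0.53,"roll":0},
])

```text
time: 5.4
position: [0.385, 0.2437, 0.1828]
ee_rot: [3.141, -0.002, 0.789]
wrist_force: [0.3, 0.1, -4.4]
grip_width: 0.0509
finger_force: 42.4
```

Call:
jog_arm([
  {"claw":1,"x":0.01,"y":0.08,"z":0,"roll":0},
  {"claw":1,"x":0.02,"y":0.22,"z":0,"roll":0},
  {"claw":1,"x":0.05,"y":0.4,"z":0,"roll":0},
  {"claw":1,"x":0.07,"y":0.6,"z":0,"roll":0},
  {"claw":1,"x":0.1,"y":0.8,"z":0,"roll":0},
  {"claw":1,"x":0.11,"y":0.98,"z":0,"roll":0},
])

```text
time: 6.15
position: [0.501, 0.1499, 0.1805]
ee_rot: [-3.141, 0.002, 0.788]
wrist_force: [0.4, -0.3, -3.0]
grip_width: 0.0513
finger_force: 42.6
```

Call:
jog_arm([
  {"claw":1,"x":0.02,"y":0.2,"z":0,"roll":0},
  {"claw":1,"x":0.05,"y":0.4,"z":0,"roll":0},
  {"claw":1,"x":0.07,"y":0.6,"z":0,"roll":0},
  {"claw":1,"x":0.1,"y":0.8,"z":0,"roll":0},
  {"claw":1,"x":0.11,"y":0.92,"z":0,"roll":0},
  {"claw":1,"x":0.11,"y":0.98,"z":0,"roll":0},
  {"claw":1,"x":0.11,"y":0.98,"z":0,"roll":0},
  {"claw":1,"x":0.11,"y":0.98,"z":0,"roll":0},
])

```text
time: 7.15
position: [0.6155, 0.0601, 0.1816]
ee_rot: [-3.141, 0.0, 0.789]
wrist_force: [0.3, -0.4, -2.8]
grip_width: 0.0514
finger_force: 42.6
```

Run:
```python
from h import *
a=bot.read_camera("top")[60:240,150:300,::-1];b=bot.read_camera("side")[80:230,190:350,::-1]
a=cv2.resize(a,(400,480),interpolation=2);b=cv2.resize(b,(400,375),interpolation=2);b=cv2.copyMakeBorder(b,0,105,0,0,0)
cv2.imwrite("pics/p1.png",np.hstack([a,b]))
```

```text
(no output)
```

View pics/p1.png

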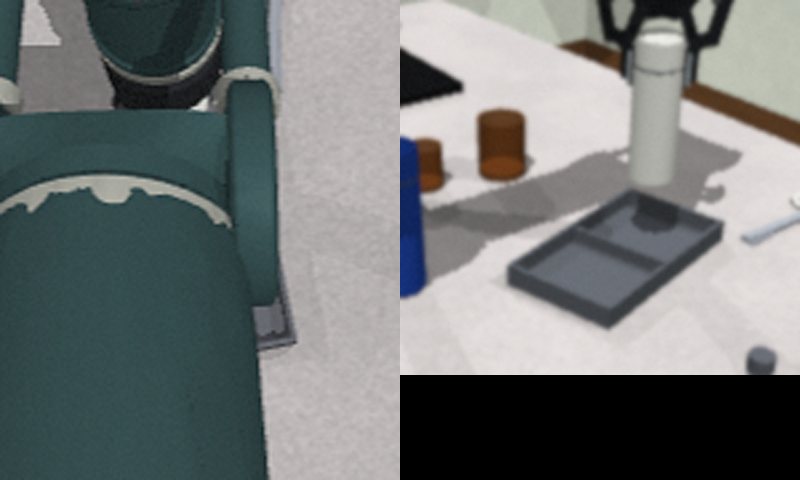

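The side view shows the flask upright in the fingers, with its foot at about (655,178), above the back bay. The top view is blocked by the arm. I'll lower it gently.

Call:
jog_arm([
  {"claw":1,"x":0,"y":0,"z":0.08,"roll":0},
  {"claw":1,"x":0,"y":0,"z":0.18,"roll":0},
  {"claw":1,"x":0,"y":0,"z":0.28,"roll":0},
  {"claw":1,"x":0,"y":0,"z":0.36,"roll":0},
  {"claw":1,"x":0,"y":0,"z":0.42,"roll":0},
  {"claw":1,"x":0,"y":0,"z":0.45,"roll":0},
  {"claw":1,"x":0,"y":0,"z":0.47,"roll":0},
  {"claw":1,"x":0,"y":0,"z":0.47,"roll":0},
  {"claw":1,"x":0,"y":0,"z":0.47,"roll":0},
])

```text
time: 8.38
position: [0.6167, 0.0596, 0.1118]
ee_rot: [3.141, -0.001, 0.789]
wrist_force: [-0.2, 0.2, -4.0]
grip_width: 0.0508
finger_force: 42.7
```

Call:
jog_arm([
  {"claw":1,"x":0,"y":0,"z":0.01,"roll":0},
  {"claw":1,"x":0,"y":0,"z":0.02,"roll":0},
  {"claw":1,"x":0,"y":0,"z":0.02,"roll":0},
  {"claw":1,"x":0,"y":0,"z":0.02,"roll":0},
])

```text
time: 8.88
position: [0.6163, 0.0596, 0.1083]
ee_rot: [-3.142, 0.0, 0.789]
wrist_force: [0.2, 0.7, -3.6]
grip_width: 0.0507
finger_force: 42.7
```

Call:
jog_arm([
  {"claw":1,"x":0,"y":0,"z":0.007,"roll":0},
  {"claw":1,"x":0,"y":0,"z":0.007,"roll":0},
  {"claw":1,"x":0,"y":0,"z":0.007,"roll":0},
])

```text
time: 9.25
position: [0.6166, 0.0597, 0.1082]
ee_rot: [3.141, -0.001, 0.789]
wrist_force: [-1.6, 0.5, 5.1]
grip_width: 0.0513
finger_force: 43.1
```

Call:
jog_arm([
  {"claw":0.3,"x":0,"y":0,"z":0,"roll":0},
  {"claw":0.15,"x":0,"y":0,"z":0,"roll":0},
  {"claw":0,"x":0,"y":0,"z":0,"roll":0},
  {"claw":0,"x":0,"y":0,"z":0,"roll":0},
  {"claw":0,"x":0,"y":0,"z":0,"roll":0},
  {"claw":0,"x":0,"y":0,"z":0,"roll":0},
])

```text
time: 10.0
position: [0.6163, 0.0596, 0.1072]
ee_rot: [-3.142, 0.0, 0.789]
wrist_force: [-0.5, 0.3, -0.6]
grip_width: 0.0852
finger_force: 0.0
```

Call:
jog_arm([
  {"claw":0,"x":0,"y":0,"z":-0.15,"roll":0},
  {"claw":0,"x":0,"y":0,"z":-0.3,"roll":0},
  {"claw":0,"x":0,"y":0,"z":-0.5,"roll":0},
  {"claw":0,"x":0,"y":0,"z":-0.7,"roll":0},
  {"claw":0,"x":0,"y":0,"z":-0.9,"roll":0},
  {"claw":0,"x":0,"y":0,"z":-0.9,"roll":0},
])

```text
time: 10.75
position: [0.6184, 0.0597, 0.2459]
ee_rot: [3.137, -0.005, 0.789]
wrist_force: [-0.1, 0.4, -0.6]
grip_width: 0.0851
finger_force: 0.0
```

Call:
jog_arm([
  {"claw":0,"x":0.3,"y":-0.35,"z":0,"roll":0},
  {"claw":0,"x":0.6,"y":-0.7,"z":0,"roll":0},
  {"claw":0,"x":0.6,"y":-0.7,"z":0,"roll":0},
  {"claw":0,"x":0.6,"y":-0.7,"z":0,"roll":0},
])

```text
time: 11.25
position: [0.6044, 0.198, 0.2408]
ee_rot: [-3.141, 0.002, 0.791]
wrist_force: [-0.1, 0.2, -0.3]
grip_width: 0.0854
finger_force: 0.0
```

Call:
jog_arm([
  {"claw":0,"x":0.21,"y":-0.27,"z":0.1,"roll":0.03},
  {"claw":0,"x":0.418,"y":-0.53,"z":0.2,"roll":0.06},
  {"claw":0,"x":0.418,"y":-0.53,"z":0.2,"roll":0.091},
  {"claw":0,"x":0.418,"y":-0.53,"z":0.2,"roll":0.091},
  {"claw":0,"x":0.418,"y":-0.53,"z":0.2,"roll":0.091},
  {"claw":0,"x":0.418,"y":-0.53,"z":0.2,"roll":0.091},
])

```text
time: 12.0
position: [0.5935, 0.2968, 0.2126]
ee_rot: [3.142, -0.001, 0.217]
wrist_force: [-0.4, -0.2, 0.1]
grip_width: 0.0855
finger_force: 0.0
```

Run:
```python
from h import *
s=bot.sense();print(np.round(s["position"],4),np.round(s["ee_rot"],4))
cv2.imwrite("pics/w2.png",bot.read_camera("wrist")[:,:,::-1])
```

```text
[0.5935 0.2968 0.2126] [ 3.1415e+00 -6.0000e-04  2.1710e-01]
```

View pics/w2.png

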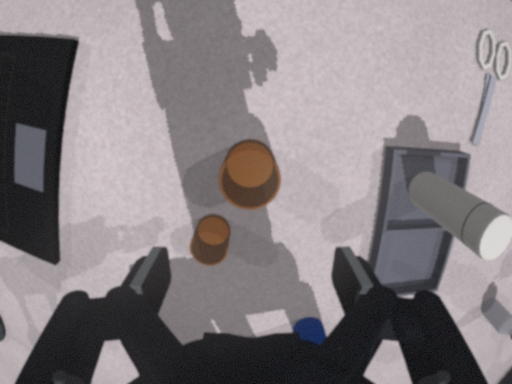

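The wrist view shows the flask standing in the back bay, its top at (494,237). The large tumbler is straight ahead: rim centre about (249,179), base about (249,165). The small tumbler is at (211,240).

Run:
```python
from h import *
s=bot.sense();np.set_printoptions(precision=4,suppress=True)
for p,z in(((249.5,179),.075),((219,179),.075),((280,179),.075),((249.5,209),.075),((249.5,165),.008),((211,232),.03),((494,237),.165)):print(p,watz(p,s,z))
E=[watz(p,s,.025) for p in((387,147),(469,154),(437,294),(370,287))];print(np.array(E),np.mean(E,0))
```

```text
(249.5, 179) [0.5944 0.2986 0.075 ]
(219, 179) [0.588 0.328 0.075]
(280, 179) [0.6009 0.2693 0.075 ]
(249.5, 209) [0.5635 0.2918 0.075 ]
(249.5, 165) [0.5929 0.2985 0.008 ]
(211, 232) [0.5062 0.3277 0.03  ]
(494, 237) [0.6165 0.064  0.165 ]
[[ 0.6567  0.1426  0.025 ]
 [ 0.6842  0.0087  0.025 ]
 [ 0.4583 -0.0478  0.025 ]
 [ 0.4604  0.0898  0.025 ]] [0.5649 0.0483 0.025 ]
```

Call:
jog_arm([
  {"claw":0,"x":0,"y":-0.011,"z":0.2,"roll":0},
  {"claw":0,"x":0,"y":-0.011,"z":0.45,"roll":0},
  {"claw":0,"x":0,"y":-0.011,"z":0.65,"roll":0},
  {"claw":0,"x":0,"y":-0.011,"z":0.8,"roll":0},
  {"claw":0,"x":0,"y":-0.011,"z":0.8,"roll":0},
])

```text
time: 12.68
position: [0.591, 0.2983, 0.0899]
ee_rot: [3.141, 0.005, 0.217]
wrist_force: [-0.5, -0.3, -0.0]
grip_width: 0.0856
finger_force: 0.0
```

Call:
jog_arm([
  {"claw":0,"x":0,"y":0,"z":0.12,"roll":0},
  {"claw":0,"x":0,"y":0,"z":0.24,"roll":0},
  {"claw":0,"x":0,"y":0,"z":0.35,"roll":0},
  {"claw":0,"x":0,"y":0,"z":0.42,"roll":0},
  {"claw":0,"x":0,"y":0,"z":0.42,"roll":0},
  {"claw":0,"x":0,"y":0,"z":0.42,"roll":0},
  {"claw":0.15,"x":0,"y":0,"z":0.42,"roll":0},
  {"claw":0.2,"x":0,"y":0,"z":0.42,"roll":0},
  {"claw":0.3,"x":0,"y":0,"z":0.42,"roll":0},
  {"claw":0.5,"x":0,"y":0,"z":0.42,"roll":0},
  {"claw":1,"x":0,"y":0,"z":0.42,"roll":0},
  {"claw":1,"x":0,"y":0,"z":0.42,"roll":0},
  {"claw":1,"x":0,"y":0,"z":0.42,"roll":0},
  {"claw":1,"x":0,"y":0,"z":0.42,"roll":0},
], grip_force=30)

```text
time: 14.42
position: [0.5933, 0.2998, 0.0302]
ee_rot: [-3.141, -0.001, 0.217]
wrist_force: [-0.6, -0.9, 6.0]
grip_width: 0.0628
finger_force: 33.5
```

Call:
jog_arm([
  {"claw":1,"x":0,"y":0,"z":-0.08,"roll":0},
  {"claw":1,"x":0,"y":0,"z":-0.2,"roll":0},
  {"claw":1,"x":0,"y":0,"z":-0.32,"roll":0},
  {"claw":1,"x":0,"y":0,"z":-0.42,"roll":0},
  {"claw":1,"x":0,"y":0,"z":-0.46,"roll":0},
  {"claw":1,"x":0,"y":0,"z":-0.46,"roll":0},
])

```text
time: 15.18
position: [0.593, 0.2997, 0.0991]
ee_rot: [-3.141, -0.001, 0.217]
wrist_force: [-0.2, -0.1, -1.5]
grip_width: 0.0624
finger_force: 33.3
```

Call:
jog_arm([
  {"claw":1,"x":-0.07,"y":0.08,"z":0,"roll":0},
  {"claw":1,"x":-0.2,"y":0.2,"z":0,"roll":0},
  {"claw":1,"x":-0.34,"y":0.36,"z":0,"roll":0},
  {"claw":1,"x":-0.48,"y":0.53,"z":0,"roll":0},
  {"claw":1,"x":-0.6,"y":0.7,"z":0,"roll":0},
])

```text
time: 15.8
position: [0.5251, 0.1757, 0.097]
ee_rot: [3.141, 0.003, 0.217]
wrist_force: [0.2, -0.8, -1.3]
grip_width: 0.0622
finger_force: 33.3
```

Call:
jog_arm([
  {"claw":1,"x":-0.1,"y":0.16,"z":0,"roll":0},
  {"claw":1,"x":-0.2,"y":0.34,"z":0,"roll":0},
  {"claw":1,"x":-0.3,"y":0.52,"z":0,"roll":0},
  {"claw":1,"x":-0.37,"y":0.7,"z":0,"roll":0},
  {"claw":1,"x":-0.37,"y":0.83,"z":0,"roll":0},
  {"claw":1,"x":-0.37,"y":0.895,"z":0,"roll":0},
  {"claw":1,"x":-0.37,"y":0.895,"z":0,"roll":0},
  {"claw":1,"x":-0.37,"y":0.895,"z":0,"roll":0},
])

```text
time: 16.8
position: [0.5017, 0.035, 0.098]
ee_rot: [-3.141, 0.001, 0.217]
wrist_force: [-0.7, 0.1, -0.3]
grip_width: 0.0623
finger_force: 33.4
```

Run:
```python
from h import *
b=bot.read_camera("side")[80:230,190:350,::-1];cv2.imwrite("pics/p2.png",cv2.resize(b,(640,600),interpolation=2))
```

```text
(no output)
```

View pics/p2.png

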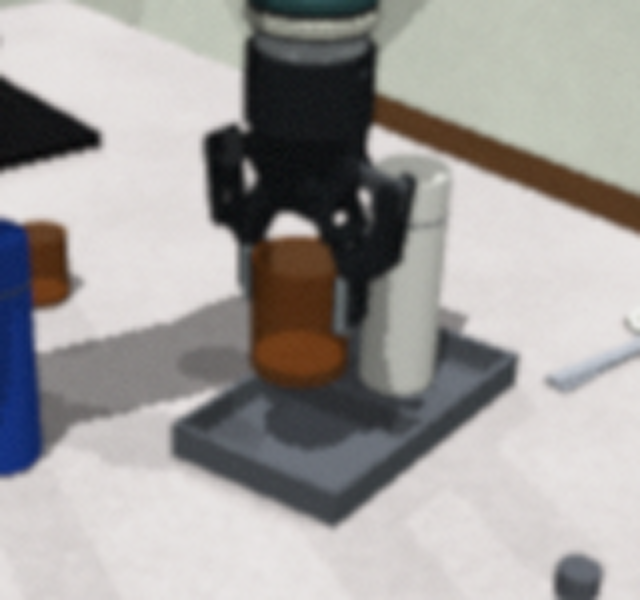

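The side view shows the tumbler held upright above the front bay, base at (298,355). The flask stands in the back bay at (400,380), clear of the gripper. I'll lower it.

Call:
jog_arm([
  {"claw":1,"x":0,"y":0,"z":0.08,"roll":0},
  {"claw":1,"x":0,"y":0,"z":0.17,"roll":0},
  {"claw":1,"x":0,"y":0,"z":0.26,"roll":0},
  {"claw":1,"x":0,"y":0,"z":0.33,"roll":0},
  {"claw":1,"x":0,"y":0,"z":0.38,"roll":0},
  {"claw":1,"x":0,"y":0,"z":0.4,"roll":0},
  {"claw":1,"x":0,"y":0,"z":0.4,"roll":0},
  {"claw":1,"x":0,"y":0,"z":0.4,"roll":0},
])

```text
time: 17.85
position: [0.5026, 0.0346, 0.0387]
ee_rot: [3.141, -0.001, 0.217]
wrist_force: [0.5, 0.2, -1.2]
grip_width: 0.0627
finger_force: 33.4
```

Call:
jog_arm([
  {"claw":1,"x":0,"y":0,"z":0.008,"roll":0},
  {"claw":1,"x":0,"y":0,"z":0.015,"roll":0},
  {"claw":1,"x":0,"y":0,"z":0.015,"roll":0},
  {"claw":1,"x":0,"y":0,"z":0.015,"roll":0},
])

```text
time: 18.35
position: [0.502, 0.0346, 0.036]
ee_rot: [-3.142, 0.0, 0.217]
wrist_force: [0.5, -0.6, -2.0]
grip_width: 0.0624
finger_force: 33.4
```

Call:
jog_arm([
  {"claw":1,"x":0,"y":0,"z":0.008,"roll":0},
  {"claw":1,"x":0,"y":0,"z":0.008,"roll":0},
  {"claw":1,"x":0,"y":0,"z":0.008,"roll":0},
])

```text
time: 18.73
position: [0.5022, 0.0346, 0.0352]
ee_rot: [3.142, -0.0, 0.217]
wrist_force: [-1.9, -0.4, 3.6]
grip_width: 0.0625
finger_force: 33.7
```

Contact felt. I'll release and rise.

Call:
jog_arm([
  {"claw":0.2,"x":0,"y":0,"z":0,"roll":0},
  {"claw":0.1,"x":0,"y":0,"z":0,"roll":0},
  {"claw":0,"x":0,"y":0,"z":0,"roll":0},
  {"claw":0,"x":0,"y":0,"z":0,"roll":0},
  {"claw":0,"x":0,"y":0,"z":0,"roll":0},
  {"claw":0,"x":0,"y":0,"z":0,"roll":0},
])

```text
time: 19.48
position: [0.5021, 0.0346, 0.0348]
ee_rot: [-3.142, -0.0, 0.217]
wrist_force: [0.1, -0.1, 0.2]
grip_width: 0.0859
finger_force: 0.0
```

Call:
jog_arm([
  {"claw":0,"x":0,"y":0,"z":-0.12,"roll":0},
  {"claw":0,"x":0,"y":0,"z":-0.3,"roll":0},
  {"claw":0,"x":0,"y":0,"z":-0.5,"roll":0},
  {"claw":0,"x":0,"y":0,"z":-0.7,"roll":0},
  {"claw":0,"x":0,"y":0,"z":-0.9,"roll":0},
  {"claw":0,"x":0,"y":0,"z":-0.98,"roll":0},
  {"claw":0,"x":0,"y":0,"z":-0.98,"roll":0},
  {"claw":0,"x":0,"y":0,"z":-0.98,"roll":0},
])

```text
time: 20.48
position: [0.5011, 0.0346, 0.1806]
ee_rot: [-3.141, 0.002, 0.217]
wrist_force: [-0.5, 0.4, -0.1]
grip_width: 0.0855
finger_force: 0.0
```

Run:
```python
from h import *
b=bot.read_camera("side")[80:230,190:350,::-1];w=bot.read_camera("wrist")[:,:,::-1]
cv2.imwrite("pics/p3.png",np.hstack([cv2.resize(b,(400,375),interpolation=2),cv2.resize(w,(400,375))]))
```

```text
(no output)
```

View pics/p3.png

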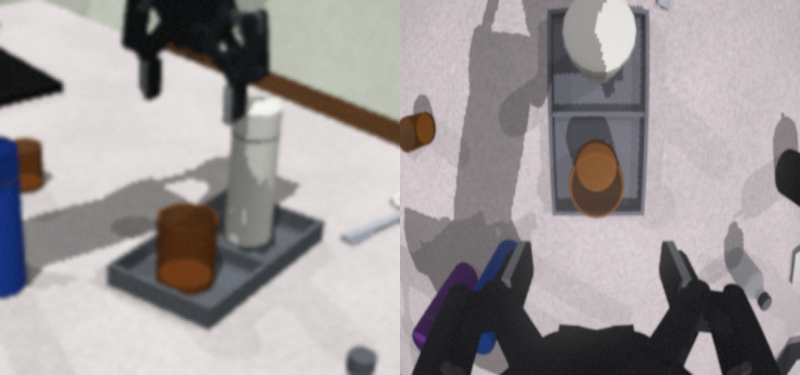

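Both stand upright and centred: the tumbler in the front bay at (187,275) and the flask in the back bay at (250,235). The gripper is clear, so I'm handing in.

```bash
python3 -c "
from rig import bot
print(bot.finish_job())"
```

```text
the job is handed in; nothing more can be done
None
```

The job is handed in, though the hand-in gave back no verdict: the white flask stands in the back bay and the large amber tumbler in the front bay, both upright and released, and the pen pot was never approached.

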